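# Open the sample window and set the magnifier over the cheese sample

### The arm

A 7-joint arm with a two-finger parallel gripper is mounted at the origin on a cart in front of the work surface, level with it; the furniture and walls round the work are solid. World frame = base frame: x ahead of the robot, y to its left, z up, the work surface at z = 0. Lengths are in m, angles in rad, forces in N, time in s.
With the tool pointing down it reaches from about 0.4 to 0.9 m from the base axis. Payload 5.6 kg.
Tool frame: the origin (TCP) lies on the centre line of the jaws, within the pads' length; the fingertips stand 22 mm ahead of it and the grasp point (between the pads) lies 3 mm ahead of it (bot.tcp_to_tips is the distance from the TCP to the fingertips, in m); z points along the fingers, y is the line along which they close (so a half turn about z gives the same grasp; the last joint's range is limited). The gripper opens to 92 mm and grips with 3 to 60 N. Pads are 20 mm wide; open, the fingers measure 128 mm over their backs; the gripper's body (75 mm by 189 mm) begins 69 mm behind the grasp point.
Start: joints at [1.242, 0.468, -0.012, 1.603, 0.006, 1.071, -0.056], TCP at [0.183, -0.624, 0.237] pointing down, gripper open.
Joint ranges: [-2.53, 2.53], [-0.31, 2.02], [-1.57, 1.55], [0.28, 2.44], [-1.29, 4.43], [0.15, 1.84], [-2.92, 2.92]. Speed limits (rad/s): [2.57, 2.57, 3.14, 3.14, 3.14, 3.14, 3.14].

### API

Orientations are given as a 3x3 rotation matrix whose columns are the frame's x, y, z axes.
In Python, from plant import bot gives the robot as it stands. The module is installed in compiled form; this text tells all that it offers.
- The arm moves only by the shell command python3 -m crank 'ROWS' [FORCE]. ROWS is JSON, a list of rows, each a list of 3 entries, a list of its own where there are three numbers: the closure in counts, from 0 (fully open) to 255 (shut), then the shift along the tool's x, y, z in m, then the turn, a rotation vector about the tool's x, y, z in degrees. In form: [[hand, [x, y, z], [rx, ry, rz]], ...]. A call has 1 to 12 rows; each row shifts and turns the commanded pose from where the row before left it, along the tool's axes as they then stand; what a row does not reach is not made up. A row lasts 1/8 s, in which the tool goes at most 62.5 mm and 10.7 degrees, less where a joint would pass 70% of its speed; a pose out of reach is approached as far as the arm can. A call is refused whole if a number of a shift passes 0.0625 or a number of a turn 10.7, either way. A call with a gripper value outside its range is refused whole. The fingers move at their own pace and stop on an object; FORCE is the grip in N (left out, the last holds). Time passes only in rows, so rows that do not move let the fingers close. It gives the time, the measured TCP pose, the force, the opening and the grip force at its end, in the units of the state.
- bot.state(): the state, without advancing time (a new reading comes with each control period).
- bot.get_image(name): name is "scene" or "top" or "wrist"; returns a dict with "pixels" (480x640x3 uint8, red, green, blue), "z_map" (480x640 float32, m along the optical axis (not along the pixel's ray), 0 where there is no reading), "mtx" (3x3 intrinsics, pixels), "R" (3x3) and "t" (3): a world point X has camera coordinates R X + t. Camera axes: x right, y down, z forward; pixel columns grow to the right and rows downward; lengths in m; the calibration is good to about 2 mm. A picture is of the moment at which its call begins.
- bot.close_job(): hands the job in; it is judged then, once.
The state is a dict: "clock": time; "joints": joint angles; "joint_vel": joint speeds; "joint_torque": joint torques, N m; "ee_pos": TCP position; "tool_rot": TCP orientation; "contact_force": force on the tool from outside, world axes, zero at the start; "torque": the same for the moment, N m; "width": finger opening in m; "grasp_force": force on a finger pad.
Only numpy, scipy, OpenCV 4.12 (cv2) and the standard library are available. Lean on these libraries where they do the work, as an engineer would, in place of code of your own. Each camera call takes 0.05 s, during which the arm holds its last target. There are 200 camera calls.

### The job

On the sloping inspection stand, pull the black spring knob up out of its hole, slide the blue cover fully open to the right and let the knob drop into the second hole so that the cover is locked open. Then swing the magnifier arm, which has an orange handle, until the lens is centred over the red sample cup, looking square to the sloping deck, and let go so that the arm stays there. Leave the spice jar, the cheese block and the tin where they stand.

Things in the scene. Friction and masses are not known exactly. Their poses are not given: they have to be found in the camera images.
- station: Fixed inspection stand: base plate 200 x 330 x 8 mm, legs and a grey deck sloping up to the rear at 25 degrees. Origin on the table; z up, x horizontal to its rear, y to its left as seen by the robot.
- deck_centre (a point): Point on the deck's top face, 95 mm above station. Its axes are the deck frame: x = v (up the slope), y = u (level, left), z = n (square out of the deck, 25 degrees off vertical, leaning to the robot). The deck spans v -90 to 90, u -130 to 200 mm; 10 mm high cover guides at v = +-74. The window with the sunken sample spans v -58 to 58, u 40 to 90 mm.
- lens_pivot (a point): Point on the arm's hinge axis at the deck's top face, at v 0, u 170 mm of the deck frame; same axes as deck_centre. The black hinge cap there stands 49 mm out of the deck.
- cover (a joint): Slide of the blue cover plate (134 x 120 x 4 mm, top face 6 mm above the deck) in m: 0 = closed over the window, 0.10 = fully open at its end stop; it moves straight along -u (to the right), friction 1.2 N. The plunger's 7 mm pin locks it at 0 and at 0.10, in two holes of the deck 10 mm long.
- plunger (a joint): Lift of the spring plunger on the cover, in m along n: 0 = pin down in a hole, 0.012 = end of stroke. The pin frees the cover above 0.007 (9 to 11 mm is good) and rides on the deck between the holes. Spring 3.5 N when down, 6.5 N at full lift; it drops back when let go over a hole.
- plunger_knob (a point): Grip point of the plunger's black knob, on its axis, 36 mm out from the deck when down; axes of the deck frame. The knob is a cylinder of 25 mm diameter along n, 22 to 47 mm above the deck, at v 0, u 0 when closed. It moves with lift and cover.
- magnifier (a joint): Angle of the magnifier arm (rad) about n at lens_pivot: 0 = pointing to -u (right), positive = swung up the slope; range -0.6 to 1.4; starts up the slope, clear of the sample. A friction hinge (0.25 N m) holds it where let go. Bar and lens ring lie 35 to 43 mm above the deck; ring 64 mm outside, 48 mm inside, its centre 110 mm from the axis.
- lens_handle (a point): Grip point of the orange handle at the end of the arm: upright (along n) cylinder of 20 mm diameter, from 49 to 86 mm above the deck; this point is on its axis 70 mm above the deck and 160 mm from the hinge axis.
- lens_aim (a point): Point on the lens axis at the height of the sample cup's top (8 mm below the deck face, 110 mm from the hinge axis): it meets sample_top when the lens is centred over the cup.
- sample_top (a point): Centre of the top of the red sample cup with a yellow cheese plug (24 mm diameter), held fast in the window, 8 mm below the deck face. It lies on the circle of 110 mm about the arm's axis, between arm angles -0.35 and 0.35; hidden by the cover until that is open.
- spice_jar: Loose small glass jar with a green cap, 46 mm diameter, 105 mm high, beside the stand on its right; origin at its base centre. Leave alone.
- cheese_cube: Loose upright block of cheese, 101 x 69 x 98 mm, beside the stand on its left; origin at its base centre. Leave alone.
- bean_tin: Loose food tin, 75 mm diameter, 110 mm high, behind the stand; origin at its base centre. Leave alone.

How it is judged:
On the way, in this order (a step that is already met when the one before it is completed fails the run):
1. the cover is fully open and the plunger has dropped into the second hole (value of joint cover above 0.096 m and value of joint plunger below 0.002 m), for 0.2 s.
2. the lens is centred over the sample cup (distance between lens_aim and sample_top below 0.007 m), for 0.2 s.
At the end, for the whole second after the job is handed in: The cover is open to within 4 mm of its end stop with the plunger dropped in the second hole (within 2 mm), and the lens axis passes within 7 mm of the centre of the sample cup with the arm let go and at rest (all of step 1 and distance between lens_aim and sample_top below 0.007 m and velocity of joint magnifier between -0.02 and 0.02 rad/s); the robot touches nothing.
It fails at once if the jar, cheese block or tin was shifted by more than 30 mm (distance of any of spice_jar, cheese_cube, bean_tin from where it was at the start of the episode above 0.03 m).
It fails at once if the jar, cheese block or tin was knocked over (angle between any of spice_jar, cheese_cube, bean_tin's own z axis and vertical above 0.5 rad).
It also fails if it takes over 58 s, if anything falls off the work surface, if the arm or the gripper's body presses on something with over 40 N, if the wrist force passes 120 N, or if a joint passes its speed limit or range.

## Working session

There is one attempt and no reset: what is moved stays moved. The work goes in short steps, Python scripts to look and compute and a shell command to move; the robot and the scene stay as the last step left them, time stands still between calls to the robot, and variables do not carry over. Pictures are saved under pics/ and viewed, at most 10 in all, crops included, and the job is handed in when it is done.

```bash
mkdir -p pics
cat > h.py <<'E'
import numpy as np, cv2
from plant import bot
def grab(n,tag=None):
    d=bot.get_image(n)
    if tag: cv2.imwrite(f'pics/{tag}.png',d['pixels'][:,:,::-1])
    return d
def cloud(d):
    z=d['z_map']; K=d['mtx']; v,u=np.mgrid[:480,:640]
    c=np.stack([(u-K[0,2])/K[0,0]*z,(v-K[1,2])/K[1,1]*z,z],-1)
    return (c-d['t'])@d['R']
E
python3 - <<'E'
from h import *
s=bot.state(); print(s['clock'],s['ee_pos'],s['tool_rot'],s['width'])
a=[grab(n) for n in('scene','top')]
for n,d in zip(('scene','top'),a):
    np.savez(f'{n}.npz',**d); print(n,d['R'].round(3),(-d['R'].T@d['t']).round(3),d['mtx'])
    cv2.imwrite(f'pics/{n}0.png',d['pixels'][:,:,::-1])
E
```

```text
0.0 [ 0.18298377 -0.62314252  0.23565471] [[ 9.59461075e-01  2.81840451e-01 -6.36682952e-04]
 [ 2.81841130e-01 -9.59459692e-01  1.63589070e-03]
 [-1.49811458e-04 -1.74901689e-03 -9.99998459e-01]] 0.0918986414175086
scene [[-0.663 -0.749  0.008]
 [-0.312  0.266 -0.912]
 [ 0.681 -0.607 -0.41 ]] [-0.145  0.734  0.586] [[559.96552331   0.         321.23838319]
 [  0.         559.96552331 246.27874531]
 [  0.           0.           1.        ]]
top [[-0.03  -1.    -0.007]
 [-0.996  0.031 -0.079]
 [ 0.079  0.004 -0.997]] [0.528 0.037 1.627] [[610.80231368   0.         324.05198919]
 [  0.         610.80231368 240.07662318]
 [  0.           0.           1.        ]]
```

View pics/scene0.png

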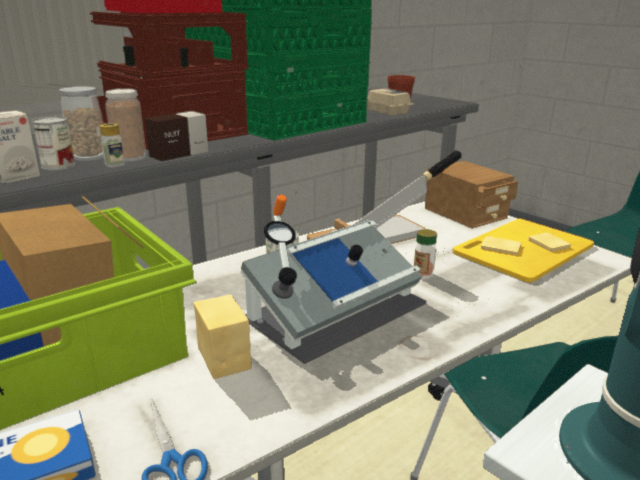

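View pics/top0.png

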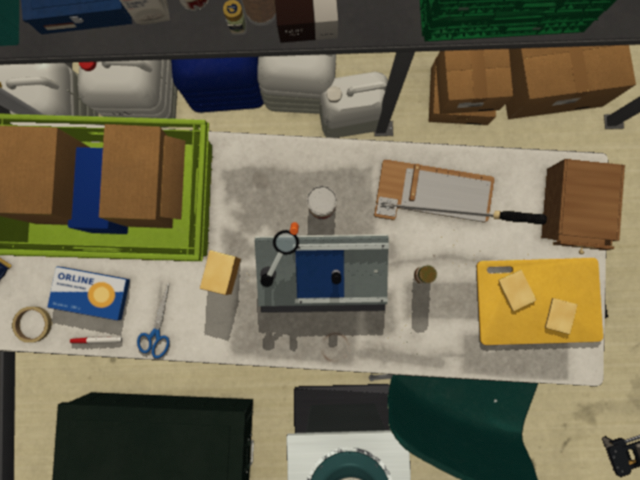

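The scene view shows the stand with its knob at (355,253), hinge cap at (288,275) and orange handle at (280,207). The top view shows the knob at (336,276), cap at (267,279), lens ring at (286,242) and handle at (294,229). The blue cover spans columns 297–344.

Run:
```python
from h import *
P={};H={}
for n in('scene','top'):
    d=dict(np.load(n+'.npz')); P[n]=cloud(d); H[n]=cv2.cvtColor(d['pixels'],cv2.COLOR_RGB2HSV)
    p=P[n];h=H[n];ok=d['z_map']>0
    roi=ok&(p[...,0]>.3)&(p[...,0]<.75)&(p[...,1]<.3)&(p[...,1]>-.2)&(p[...,2]>.03)
    blue=roi&(abs(h[...,0].astype(int)-112)<10)&(h[...,1]>140)&(h[...,2]>60)
    q=p[blue]; c=np.median(q,0); nn=np.linalg.svd(q-q.mean(0))[2][2]; nn*=np.sign(nn[2])
    print(n,'blue',blue.sum(),c.round(4),'n',nn.round(4),'tilt',np.degrees(np.arccos(nn[2])),'res',np.std((q-q.mean(0))@nn), 'yaw',np.degrees(np.arctan2(-nn[1],-nn[0])))
    pl=(p-q.mean(0))@nn+.006
    for nm,m in(('dark',roi&(h[...,2]<60)&(pl>.015)&(pl<.06)),('orange',roi&(h[...,0]<14)&(h[...,1]>170)&(h[...,2]>120)&(pl>.02))):
        k,l,st,ce=cv2.connectedComponentsWithStats(m.astype(np.uint8))
        for i in range(1,k):
            if st[i,4]>12:
                g=p[l==i]; top=g[pl[l==i]>np.percentile(pl[l==i],90)-.004]
                print(nm,st[i],ce[i].round(1),'mean',g.mean(0).round(4),'h',np.percentile(pl[l==i],[5,50,95]).round(4),'topmean',top.mean(0).round(4))
```

```text
scene blue 2507 [0.5663 0.0671 0.0992] n [-0.4214  0.0032  0.9069] tilt 24.922057655273868 res 0.0013704954025222883 yaw -0.4324864405293061
dark [264 221  31  24 183] [277.7 231.6] mean [0.6432 0.1422 0.1745] h [0.0393 0.042  0.0445] topmean [0.643  0.141  0.1748]
dark [348 245  15  16 160] [355.1 252.4] mean [0.5494 0.0261 0.1287] h [0.025  0.0419 0.0486] topmean [0.5479 0.0231 0.1358]
dark [279 268  17  21 272] [286.7 277.2] mean [0.5497 0.1953 0.1313] h [0.0188 0.0466 0.0507] topmean [0.5492 0.1927 0.138 ]
orange [274 195  12  20 172] [279.3 204.5] mean [0.6656 0.12   0.2176] h [0.0514 0.0731 0.0866] topmean [0.6614 0.1177 0.2305]
top blue 1742 [0.5662 0.0633 0.1008] n [-0.4253  0.0038  0.905 ] tilt 25.173826974478263 res 0.003179497276695097 yaw -0.5185349487035027
dark [273 230  26  25 168] [285.4 243.5] mean [0.6387 0.1354 0.1739] h [0.0361 0.0413 0.0465] topmean [0.639  0.1342 0.1766]
dark [261 273  13  15 138] [266.7 280.4] mean [0.5528 0.1855 0.1388] h [0.0372 0.0465 0.052 ] topmean [0.5497 0.1852 0.1412]
dark [332 272  10  13 107] [336.3 278. ] mean [0.5536 0.016  0.1355] h [0.0263 0.0444 0.0506] topmean [0.5482 0.016  0.1398]
orange [290 223   8  12  74] [293.8 228.3] mean [0.6692 0.1115 0.2285] h [0.056  0.0816 0.0883] topmean [0.6627 0.1119 0.2353]
```

Knob, cap and plane agree: tilt is 25° and yaw −0.5°. The knob top less 47 mm along n gives a deck height of about 0.0955, against 0.095 given. Next I set up the frame and plan the approach.

```bash
cat >> h.py <<'E'
from scipy.spatial.transform import Rotation as Ro
yaw=np.radians(-.5); t=np.radians(25)
h=np.array([np.cos(yaw),np.sin(yaw),0]); U=np.array([-np.sin(yaw),np.cos(yaw),0])
Z=np.array([0,0,1.]); V=h*np.cos(t)+Z*np.sin(t); N=-h*np.sin(t)+Z*np.cos(t)
D=np.array([.568,.0163,.0955])
def dk(p): return np.array([V,U,N])@(np.asarray(p)-D)   # world -> v,u,n
def wd(v,u,n): return D+V*v+U*u+N*n
RT=np.column_stack([V,-U,-N])                            # tool x=v, y=-u, z=-n
def plan(v,u,n,R=RT):
    "TCP target in deck coords: turn (deg, tool) first, then shift in target tool axes (mm)"
    s=bot.state(); p,c=np.array(s['ee_pos']),np.array(s['tool_rot'])
    print('tcp vun mm',(dk(p)*1e3).round(1),'turn',np.degrees(Ro.from_matrix(c.T@R).as_rotvec()).round(2),'shift',(1e3*R.T@(wd(v,u,n)-p)).round(1))
    print('clock',round(s['clock'],2),'w',round(s['width'],4),'gf',np.round(s['grasp_force'],1),'F vun',(np.array([V,U,N])@s['contact_force']).round(1))
E
python3 -c "
from h import *
plan(0,0,.15)"
```

```text
tcp vun mm [-284.5 -642.8  287.4] turn [-3.77 24.84 16.58] shift [ 284.5 -642.8  137.4]
clock 0.1 w 0.0921 gf 0.0 F vun [-0.5 -0.4  0.3]
```

```bash
python3 -m crank '[[0,[0,0,0],[-1.26,8.28,5.53]],[0,[0,0,0],[-1.26,8.28,5.53]],[0,[0,0,0],[-1.26,8.28,5.53]],[0,[0.0237,-0.0536,0],[0,0,0]],[0,[0.0237,-0.0536,0],[0,0,0]],[0,[0.0237,-0.0536,0],[0,0,0]],[0,[0.0237,-0.0536,0],[0,0,0]],[0,[0.0237,-0.0536,0],[0,0,0]],[0,[0.0237,-0.0536,0],[0,0,0]],[0,[0.0237,-0.0536,0],[0,0,0]],[0,[0.0237,-0.0536,0],[0,0,0]],[0,[0.0237,-0.0536,0],[0,0,0]]]' && python3 -c "
from h import *
plan(0,0,.12)"
```

```text
clock: 1.6
ee_pos: [0.381, -0.1409, 0.3262]
tool_rot: [[0.906, -0.009, 0.423], [-0.007, -1.0, -0.006], [0.423, 0.002, -0.906]]
contact_force: [0.5, -0.9, 0.2]
width: 0.0918
grasp_force: 0.0
tcp vun mm [ -70.7 -158.8  287.5] turn [ 0.13 -0.03  0.04] shift [  70.7 -158.8  167.5]
clock 1.6 w 0.0918 gf 0.0 F vun [ 0.5 -0.9  0. ]
```

```bash
python3 -m crank '[[0,[0.0236,-0.053,0],[0,0,0]],[0,[0.0236,-0.053,0],[0,0,0]],[0,[0.0236,-0.053,0.01],[0,0,0]],[0,[0,0,0.05],[0,0,0]],[0,[0,0,0.055],[0,0,0]],[0,[0,0,0.0525],[0,0,0]],[0,[0,0,0],[0,0,0]]]'
python3 - <<'E'
from h import *
plan(0,0,.043)
d=grab('wrist','w1'); p=cloud(d); q=(p-D)@np.array([V,U,N]).T
hs=cv2.cvtColor(d['pixels'],cv2.COLOR_RGB2HSV)
m=(d['z_map']>0)&(hs[...,2]<70)&(q[...,2]>.040)&(q[...,2]<.055)&(abs(q[...,0])<.03)&(abs(q[...,1])<.03)
print(m.sum(),q[m].mean(0),q[m].min(0),q[m].max(0))
E
```

```text
clock: 2.48
ee_pos: [0.4965, 0.0063, 0.2348]
tool_rot: [[0.915, -0.02, 0.403], [-0.013, -1.0, -0.022], [0.404, 0.015, -0.915]]
contact_force: [-0.7, 0.8, -0.5]
width: 0.0915
grasp_force: 0.0
tcp vun mm [ -5.8 -10.7 156.4] turn [ 1.07  1.2  -0.25] shift [  5.8 -10.7 113.4]
clock 2.48 w 0.0915 gf 0.0 F vun [-0.8  0.8 -0.2]
1029 [0.001781   0.00332726 0.04626759] [-0.01089644 -0.0083917   0.04004662] [0.01322611 0.0152463  0.04877341]
```

View pics/w1.png

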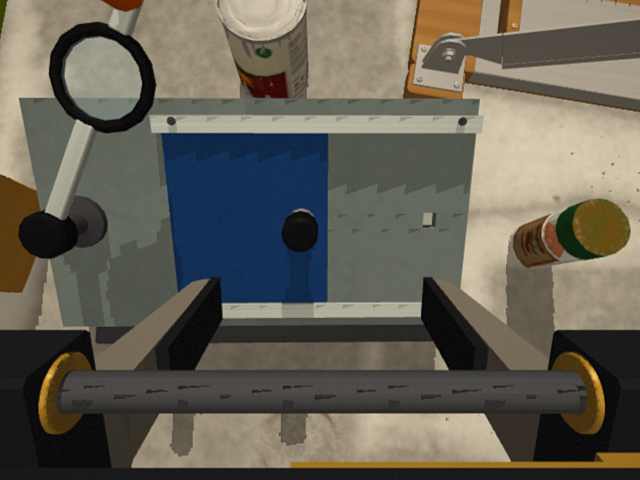

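The wrist view shows the knob at (298,230) on the blue cover, the second hole at (429,219) and the hinge cap at (48,235). The knob reads about v 1, u 3 mm. I'll correct the tilt and go down.

```bash
python3 -m crank '[[0,[0,0,0],[1.07,1.2,-0.25]],[0,[0.007,-0.013,0.02],[0,0,0]],[0,[0,0,0.025],[0,0,0]],[0,[0,0,0.025],[0,0,0]],[0,[0,0,0],[0,0,0]],[0,[0,0,0],[0,0,0]]]'
python3 - <<'E'
from h import *
plan(0.001,0.002,.043)
d=grab('wrist'); p=cloud(d); q=(p-D)@np.array([V,U,N]).T
hs=cv2.cvtColor(d['pixels'],cv2.COLOR_RGB2HSV)
m=(d['z_map']>0)&(hs[...,2]<70)&(q[...,2]>.045)&(q[...,2]<.055)&(abs(q[...,0])<.03)&(abs(q[...,1])<.03)
print(m.sum(),q[m].mean(0),q[m].min(0),q[m].max(0))
E
```

```text
clock: 3.28
ee_pos: [0.5345, 0.0184, 0.1791]
tool_rot: [[0.903, -0.01, 0.43], [-0.007, -1.0, -0.009], [0.43, 0.005, -0.903]]
contact_force: [0.5, 0.2, -0.6]
width: 0.092
grasp_force: 0.0
tcp vun mm [ 5.   1.8 89.9] turn [ 0.29 -0.5   0.07] shift [-4.  -0.2 46.9]
clock 3.27 w 0.092 gf 0.0 F vun [ 0.2  0.2 -0.8]
1416 [0.00135085 0.00354726 0.04669995] [-0.01070057 -0.00816892  0.04500039] [0.01242418 0.01514757 0.04905679]
```

```bash
python3 -m crank '[[0,[-0.004,-0.0015,0.02],[0.29,-0.5,0]],[0,[0,0,0.018],[0,0,0]],[0,[0,0,0.008],[0,0,0]],[0,[0,0,0],[0,0,0]],[150,[0,0,0],[0,0,0]],[200,[0,0,0],[0,0,0]],[200,[0,0,0],[0,0,0]],[200,[0,0,0],[0,0,0]],[200,[0,0,0],[0,0,0]],[200,[0,0,0],[0,0,0]]]' 30 && python3 -c "
from h import *
plan(0.001,0.0035,.043)"
```

```text
clock: 4.58
ee_pos: [0.5501, 0.0195, 0.1336]
tool_rot: [[0.907, -0.008, 0.42], [-0.007, -1.0, -0.003], [0.42, -0.0, -0.907]]
contact_force: [0.2, -0.2, 0.4]
width: 0.0339
grasp_force: 0.0
tcp vun mm [-0.1  3.  42.1] turn [-0.04  0.16  0.04] shift [ 1.1 -0.5 -0.9]
clock 4.58 w 0.0339 gf 0.0 F vun [ 0.4 -0.2  0.3]
```

```bash
python3 -m crank '[[225,[0,0,0],[0,0,0]],[225,[0,0,0],[0,0,0]],[225,[0,0,0],[0,0,0]],[225,[0,0,0],[0,0,0]]]' 30 && python3 -c "
from h import *
plan(0.001,0.0035,.043)"
```

```text
clock: 5.08
ee_pos: [0.5501, 0.0187, 0.1336]
tool_rot: [[0.908, -0.009, 0.42], [-0.008, -1.0, -0.004], [0.42, 0.001, -0.908]]
contact_force: [-1.6, -4.2, 1.2]
width: 0.0241
grasp_force: 30.0
tcp vun mm [-0.2  2.2 42.1] turn [0.04 0.17 0.  ] shift [ 1.2 -1.3 -0.9]
clock 5.08 w 0.0241 gf 30.0 F vun [-0.9 -4.2  1.8]
```

```bash
python3 -m crank '[[225,[0,0.001,-0.005],[0,0,0]],[225,[0,0,-0.005],[0,0,0]],[225,[0,0,0],[0,0,0]],[225,[0,0,0],[0,0,0]]]' 30 && python3 -c "
from h import *
plan(0.001,-.098,.0525)"
```

```text
clock: 5.58
ee_pos: [0.5458, 0.0186, 0.1426]
tool_rot: [[0.907, -0.008, 0.42], [-0.007, -1.0, -0.002], [0.42, -0.001, -0.907]]
contact_force: [4.1, -2.3, -5.2]
width: 0.0239
grasp_force: 30.0
tcp vun mm [-0.2  2.2 52.1] turn [-0.07  0.16  0.03] shift [  1.2 100.2  -0.4]
clock 5.58 w 0.0239 gf 30.0 F vun [ 1.6 -2.3 -6.5]
```

Lifted 10 mm, with −6.5 N along n, which matches the spring. Now slide it.

```bash
python3 -m crank '[[225,[0,0.008,0],[0,0,0]],[225,[0,0.015,0],[0,0,0]],[225,[0,0.015,0],[0,0,0]],[225,[0,0.015,0],[0,0,0]],[225,[0,0.015,0],[0,0,0]],[225,[0,0.015,0],[0,0,0]],[225,[0,0.01,0],[0,0,0]],[225,[0,0.008,0],[0,0,0]],[225,[0,0,0],[0,0,0]],[225,[0,0,0],[0,0,0]]]' 30 && python3 -c "
from h import *
plan(0.001,-.098,.0525)"
```

```text
clock: 6.82
ee_pos: [0.5447, -0.0816, 0.1423]
tool_rot: [[0.908, -0.007, 0.419], [-0.006, -1.0, -0.002], [0.419, -0.001, -0.908]]
contact_force: [0.6, 4.5, -6.6]
width: 0.0238
grasp_force: 30.0
tcp vun mm [ -0.6 -98.1  51.9] turn [-0.11  0.2   0.08] shift [ 1.6 -0.1 -0.6]
clock 6.83 w 0.0238 gf 30.0 F vun [-2.2  4.5 -6.2]
```

Travel is 100.3 mm, against the stop at 4.5 N. Now I lower and release.

```bash
python3 -m crank '[[225,[0,0,0.005],[0,0,0]],[225,[0,0,0.005],[0,0,0]],[225,[0,0,0],[0,0,0]],[180,[0,0,0],[0,0,0]],[100,[0,0,0],[0,0,0]],[40,[0,0,0],[0,0,0]],[40,[0,0,0],[0,0,0]],[0,[0,0,0],[0,0,0]],[0,[0,0,-0.03],[0,0,0]],[0,[0,0,-0.04],[0,0,0]],[0,[0,0,-0.04],[0,0,0]],[0,[0,0,0],[0,0,0]]]' 30
python3 - <<'E'
from h import *
plan(0,0,.15)
d=grab('wrist','w2'); p=cloud(d); q=(p-D)@np.array([V,U,N]).T
hs=cv2.cvtColor(d['pixels'],cv2.COLOR_RGB2HSV)
ok=d['z_map']>0
m=ok&(hs[...,2]<70)&(q[...,2]>.042)&(q[...,2]<.065)&(abs(q[...,0])<.03)&(abs(q[...,1]+.1)<.03)
print('knob',m.sum(),q[m].mean(0),q[m].min(0),q[m].max(0))
red=ok&((hs[...,0]<8)|(hs[...,0]>172))&(hs[...,1]>150)&(abs(q[...,0])<.06)&(abs(q[...,1]-.065)<.03)
yel=ok&(abs(hs[...,0].astype(int)-25)<8)&(hs[...,1]>100)&(abs(q[...,0])<.06)&(abs(q[...,1]-.065)<.03)
for m in(red,yel): 
    if m.sum(): print(m.sum(),np.argwhere(m).mean(0),q[m].mean(0),q[m].min(0),q[m].max(0))
E
```

```text
clock: 8.32
ee_pos: [0.5033, -0.0853, 0.2353]
tool_rot: [[0.906, -0.014, 0.423], [-0.012, -1.0, -0.008], [0.423, 0.002, -0.906]]
contact_force: [-0.3, -0.6, -0.9]
width: 0.0918
grasp_force: 0.0
tcp vun mm [   1.2 -102.2  153.6] turn [ 0.25 -0.02 -0.23] shift [  -1.2 -102.2    3.6]
clock 8.32 w 0.0918 gf 0.0 F vun [-0.7 -0.6 -0.7]
knob 1013 [ 0.00105362 -0.0965632   0.04658281] [-0.01236984 -0.10829147  0.04201493] [ 0.01261336 -0.08454469  0.0496327 ]
276 [204.26086957 117.57246377] [ 0.02316168  0.05981143 -0.01057624] [ 0.01067117  0.05275282 -0.0172032 ] [ 0.0327021   0.07639202 -0.0074366 ]
420 [207.1047619  109.91428571] [ 0.02138125  0.06474235 -0.00784802] [ 0.01249672  0.05586262 -0.00971077] [ 0.03014251  0.07417148 -0.00595091]
```

View pics/w2.png

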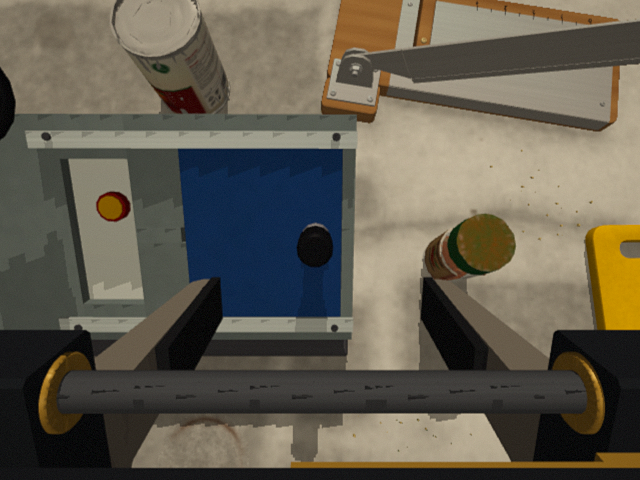

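The knob top is still 46.6 mm above the deck and has moved 100 mm, so it has dropped into the second hole. The wrist view shows the knob at (315,245) and the sample cup at (113,207), about 110.6 mm from the pivot as required. Next is the handle.

```bash
sed -i 's/^D=.*/&\nD=D+.0028*U+.001*V/' h.py
python3 - <<'E'
from h import *
print('joints',np.round(bot.state()['joints'],2))
d=dict(np.load('top.npz')); p=cloud(d); q=(p-D)@np.array([V,U,N]).T
hs=cv2.cvtColor(d['pixels'],cv2.COLOR_RGB2HSV)
m=(hs[...,0]<14)&(hs[...,1]>170)&(q[...,2]>.082)&(q[...,2]<.095)&(q[...,0]>.05)&(q[...,0]<.2)&(abs(q[...,1]-.1)<.08)
c=q[m].mean(0); r=c[:2]-[0,.170]; print(m.sum(),c,np.hypot(*r),np.arctan2(r[0],-r[1]))
plan(c[0],c[1],.16)
E
```

```text
joints [ 1.27  0.25 -1.23  2.19  0.45  0.47 -1.84]
38 [0.1429981  0.09410142 0.08596841] 0.1618920990176698 1.0828396585424103
tcp vun mm [  -0.6 -104.4  152.6] turn [ 0.17  0.08 -0.17] shift [ 143.6 -198.5   -7.4]
clock 8.38 w 0.0921 gf 0.0 F vun [-0.2  0.3 -0.1]
```

```bash
python3 -m crank '[[0,[0,0,-0.012],[0,0,0]],[0,[0.0239,-0.0331,0],[0,0,0]],[0,[0.0239,-0.0331,0],[0,0,0]],[0,[0.0239,-0.0331,0],[0,0,0]],[0,[0.0239,-0.0331,0],[0,0,0]],[0,[0.0239,-0.0331,0],[0,0,0]],[0,[0.0239,-0.0331,0],[0,0,0]],[0,[0,0,0],[0,0,0]],[0,[0,0,0],[0,0,0]]]'
python3 - <<'E'
from h import *
print('joints',np.round(bot.state()['joints'],2))
plan(.142,.095,.075)
d=grab('wrist','w3'); p=cloud(d); q=(p-D)@np.array([V,U,N]).T
hs=cv2.cvtColor(d['pixels'],cv2.COLOR_RGB2HSV)
m=(d['z_map']>0)&(hs[...,0]<14)&(hs[...,1]>170)&(q[...,2]>.082)&(q[...,2]<.095)&(q[...,0]>.05)&(q[...,0]<.2)&(abs(q[...,1]-.1)<.08)
c=q[m].mean(0); r=c[:2]-[0,.170]; print(m.sum(),c,q[m].min(0),q[m].max(0),np.hypot(*r),np.arctan2(r[0],-r[1]))
E
```

```text
clock: 9.5
ee_pos: [0.629, 0.116, 0.3027]
tool_rot: [[0.909, -0.006, 0.418], [-0.005, -1.0, -0.003], [0.418, 0.001, -0.909]]
contact_force: [1.0, -1.1, -0.2]
width: 0.0921
grasp_force: 0.0
joints [ 0.52  0.37 -1.    1.84  0.69  0.79 -2.38]
tcp vun mm [141.   97.4 162.3] turn [-0.02  0.31  0.16] shift [ 1.   2.4 87.3]
clock 9.5 w 0.0921 gf 0.0 F vun [ 0.8 -1.1 -0.6]
762 [0.14330659 0.09683276 0.08525752] [0.13326591 0.08718255 0.08200989] [0.15223382 0.10635061 0.0878347 ] 0.16090439443389745 1.0987330039073469
```

View pics/w3.png

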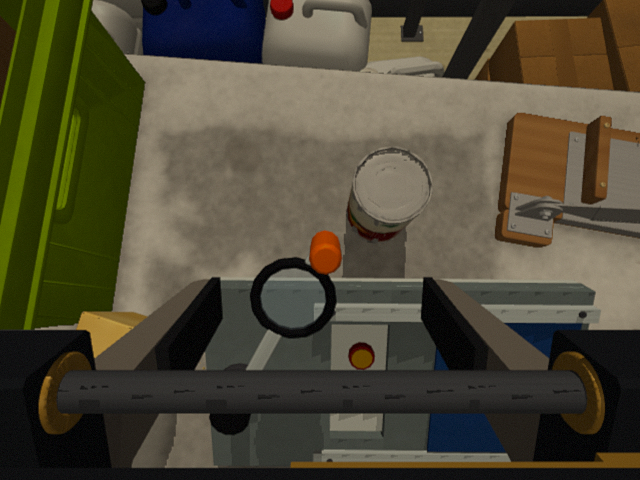

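The handle is at (326,252), between the jaws, with the ring at (293,297) and the sample cup at (361,355). I descend and grip.

```bash
python3 -m crank '[[0,[0.002,0.0005,0.03],[0,0.3,0]],[0,[0,0,0.03],[0,0,0]],[0,[0,0,0.026],[0,0,0]],[120,[0,0,0],[0,0,0]],[180,[0,0,0],[0,0,0]],[235,[0,0,0],[0,0,0]],[235,[0,0,0],[0,0,0]],[235,[0,0,0],[0,0,0]],[235,[0,0,0],[0,0,0]],[235,[0,0,0],[0,0,0]],[235,[0,0,0],[0,0,0]],[235,[0,0,0],[0,0,0]]]' 20
python3 - <<'E'
from h import *
s=bot.state(); print('joints',np.round(s['joints'],2)); plan(.142,.095,.075)
d=grab('wrist'); p=cloud(d); q=(p-D)@np.array([V,U,N]).T
hs=cv2.cvtColor(d['pixels'],cv2.COLOR_RGB2HSV)
m=(d['z_map']>0)&(abs(hs[...,0].astype(int)-25)<8)&(hs[...,1]>100)&(abs(q[...,0])<.06)&(abs(q[...,1]-.065)<.03)
if m.sum(): print('cup',m.sum(),q[m].mean(0),q[m].min(0),q[m].max(0))
E
```

```text
clock: 11.05
ee_pos: [0.6682, 0.1141, 0.2276]
tool_rot: [[0.905, -0.008, 0.425], [-0.007, -1.0, -0.004], [0.425, 0.0, -0.905]]
contact_force: [0.3, -1.6, 0.7]
width: 0.0193
grasp_force: 20.0
joints [ 0.4   0.5  -0.87  1.85  0.87  0.69 -2.52]
tcp vun mm [144.9  95.9  77.8] turn [-0.   -0.16  0.03] shift [-2.9  0.9  2.8]
clock 11.05 w 0.0193 gf 20.0 F vun [ 0.6 -1.6  0.5]
cup 163 [ 0.02001199  0.06767429 -0.00798986] [ 0.01119591  0.06405093 -0.00988048] [ 0.02798065  0.07145261 -0.00611439]
```

```bash
python3 -m crank '[[235,[-0.0092,0.0156,0],[0,0,6.5]],[235,[-0.0092,0.0156,0],[0,0,6.5]],[235,[0,0,0],[0,0,0]]]' 20
python3 - <<'E'
from h import *
s=bot.state(); print('joints',np.round(s['joints'],2)); plan(.142,.095,.075)
r=dk(s['ee_pos'])[:2]-[0,.17]; print(np.hypot(*r),np.arctan2(r[0],-r[1]))
E
```

```text
clock: 11.48
ee_pos: [0.6491, 0.0831, 0.219]
tool_rot: [[0.88, -0.213, 0.424], [-0.233, -0.973, -0.005], [0.414, -0.094, -0.905]]
contact_force: [-0.4, -3.4, 0.3]
width: 0.0195
grasp_force: 20.0
joints [ 0.44  0.46 -0.83  1.91  0.83  0.62 -2.69]
tcp vun mm [124.2  64.7  77.8] turn [  0.09  -0.13 -12.99] shift [ 17.8 -30.3   2.8]
clock 11.47 w 0.0195 gf 20.0 F vun [-0.2 -3.4  0.4]
0.16283165100111266 0.8674885559799228
```

Joint 7 is nearing its limit, so I'll keep the orientation fixed from here and let the handle turn in the jaws at a light grip.

Run:
```python
from h import *
s=bot.state(); R=np.array(s['tool_rot']); a=np.linspace(.867,.187,9)
w=np.outer(.16*np.sin(a),V)-np.outer(.16*np.cos(a),U)
print((np.diff(w,axis=0)@R*1e3).round(1))
```

```text
[[ -6.8  11.8  -0. ]
 [ -7.7  11.2  -0. ]
 [ -8.6  10.5  -0. ]
 [ -9.5   9.7  -0. ]
 [-10.3   8.9  -0. ]
 [-11.    8.   -0. ]
 [-11.7   7.   -0. ]
 [-12.2   6.   -0. ]]
```

```bash
python3 -m crank '[[235,[-0.0068,0.0118,0],[0,0,0]],[235,[-0.0077,0.0112,0],[0,0,0]],[235,[-0.0086,0.0105,0],[0,0,0]],[235,[-0.0095,0.0097,0],[0,0,0]],[235,[0,0,0],[0,0,0]]]' 10
python3 - <<'E'
from h import *
s=bot.state(); print('joints',np.round(s['joints'],2)); plan(.142,.095,.075)
r=dk(s['ee_pos'])[:2]-[0,.17]; print(np.hypot(*r),np.arctan2(r[0],-r[1]))
E
```

```text
clock: 12.1
ee_pos: [0.6098, 0.0497, 0.2006]
tool_rot: [[0.881, -0.212, 0.423], [-0.232, -0.973, -0.004], [0.412, -0.094, -0.906]]
contact_force: [-3.2, 0.6, 4.0]
width: 0.0192
grasp_force: 10.0
joints [ 0.52  0.41 -0.83  2.02  0.83  0.54 -2.68]
tcp vun mm [81.1 31.  77.7] turn [  0.04  -0.02 -12.94] shift [ 60.9 -64.    2.7]
clock 12.1 w 0.0192 gf 10.0 F vun [-1.2  0.6  5. ]
0.16094599396654014 0.5277719057616499
```

```bash
python3 -m crank '[[235,[-0.0103,0.0089,0],[0,0,0]],[235,[-0.011,0.008,0],[0,0,0]],[235,[-0.0117,0.007,0],[0,0,0]],[235,[-0.0122,0.006,0],[0,0,0]],[235,[0,0,0],[0,0,0]],[235,[0,0,0],[0,0,0]]]' 10
python3 - <<'E'
from h import *
s=bot.state(); print('joints',np.round(s['joints'],2)); plan(.0297,.0128,.077)
r=dk(s['ee_pos'])[:2]-[0,.17]; print(np.hypot(*r),np.arctan2(r[0],-r[1]))
d=grab('scene','s2'); np.savez('s2.npz',**d)
cv2.imwrite('pics/s2c.png',cv2.resize(d['pixels'][170:350,200:440,::-1],None,fx=3,fy=3))
E
```

```text
clock: 12.85
ee_pos: [0.5645, 0.0312, 0.1792]
tool_rot: [[0.881, -0.212, 0.423], [-0.232, -0.973, -0.004], [0.413, -0.094, -0.906]]
contact_force: [-3.4, 0.1, 6.2]
width: 0.0198
grasp_force: 10.0
joints [ 0.56  0.36 -0.82  2.14  0.86  0.44 -2.71]
tcp vun mm [31.1 12.1 77.4] turn [  0.03  -0.04 -12.94] shift [-1.4 -0.7  0.4]
clock 12.85 w 0.0198 gf 10.0 F vun [-0.4  0.1  7.1]
0.16095348721487468 0.194502928434877
```

View pics/s2c.png

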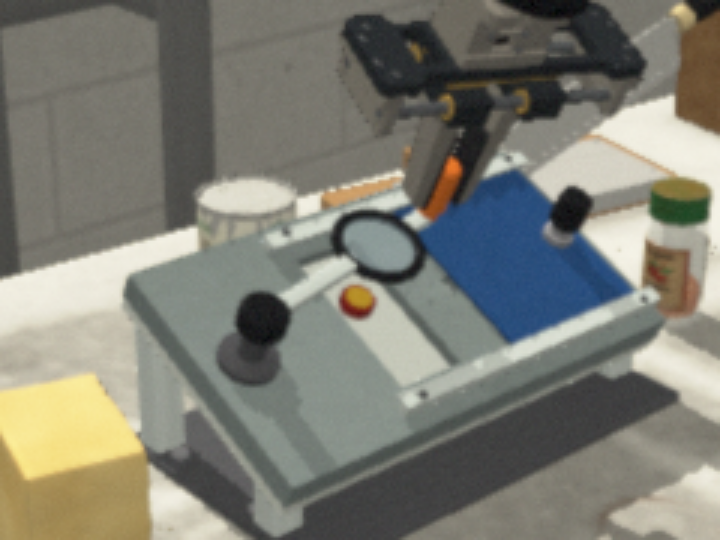

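The close view shows the lens over the window with the cup just below it (as expected by parallax) and the cover open with the knob down. Now release, retreat and check.

```bash
python3 -m crank '[[200,[0,0,0],[0,0,0]],[120,[0,0,0],[0,0,0]],[60,[0,0,0],[0,0,0]],[60,[0,0,0],[0,0,0]],[60,[0,0,0],[0,0,0]],[60,[0,0,-0.02],[0,0,0]],[60,[0,0,-0.04],[0,0,0]],[60,[0,0,-0.05],[0,0,0]],[60,[-0.04,-0.02,-0.02],[0,0,0]],[60,[-0.04,-0.02,0],[0,0,0]],[60,[0,0,0],[0,0,0]],[60,[0,0,0],[0,0,0]]]' 10
python3 - <<'E'
from h import *
plan(.0297,.0128,.077)
d=grab('wrist','w4'); np.savez('w4.npz',**d); p=cloud(d); q=(p-D)@np.array([V,U,N]).T
hs=cv2.cvtColor(d['pixels'],cv2.COLOR_RGB2HSV); ok=d['z_map']>0
def st(n,m):
    g=q[m]; print(n,m.sum(),g.mean(0).round(4),g.min(0).round(4),g.max(0).round(4)) if m.sum() else print(n,0)
near=(abs(q[...,0])<.08)&(q[...,1]>-.13)&(q[...,1]<.2)&ok
st('ring',near&(hs[...,2]<70)&(abs(q[...,2]-.042)<.005)&(abs(q[...,1]-.06)<.05))
st('cap',near&(hs[...,2]<70)&(q[...,2]>.046)&(q[...,1]>.14))
st('knob',near&(hs[...,2]<70)&(q[...,2]>.045)&(q[...,1]<-.07))
st('handle',near&(hs[...,0]<14)&(hs[...,1]>170)&(q[...,2]>.082))
st('cup',near&(abs(hs[...,0].astype(int)-25)<8)&(hs[...,1]>100)&(q[...,2]<.0)&(abs(q[...,1]-.065)<.03))
E
```

```text
clock: 14.4
ee_pos: [0.453, 0.0862, 0.2684]
tool_rot: [[0.88, -0.211, 0.426], [-0.232, -0.973, -0.003], [0.415, -0.096, -0.905]]
contact_force: [-0.1, 0.7, -0.1]
width: 0.0704
grasp_force: 0.0
tcp vun mm [-32.7  66.1 205.6] turn [ -0.07  -0.21 -12.96] shift [ 62.4  53.3 128.6]
clock 14.4 w 0.0704 gf 0.0 F vun [-0.2  0.7 -0.1]
ring 2105 [0.0229 0.0623 0.0422] [-0.009   0.0315  0.0384] [0.053  0.0941 0.0452]
cap 1117 [0.0007 0.1697 0.0483] [-0.0147  0.1544  0.046 ] [0.0156 0.1857 0.0508]
knob 742 [-0.0007 -0.0981  0.0469] [-0.0128 -0.1098  0.045 ] [ 0.0111 -0.0869  0.0496]
handle 663 [0.0311 0.0147 0.0859] [-0.0323  0.0048  0.082 ] [0.0408 0.1038 0.2217]
cup 0
```

View pics/w4.png

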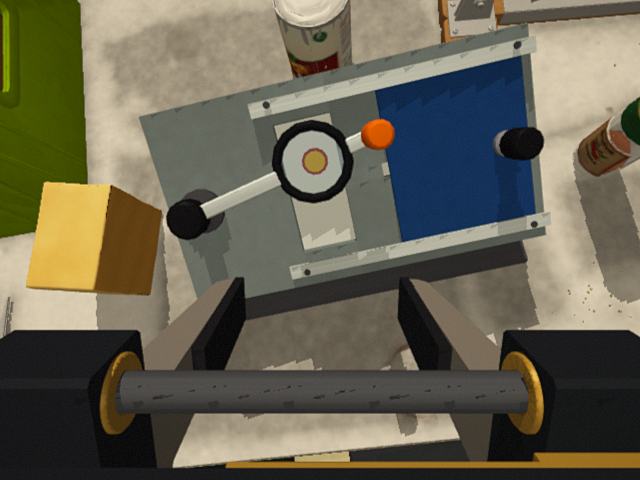

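The lens ring is centred near (313,161), with the cup showing inside it at (315,161). I'll cast the cup's ray to n = −8 mm to confirm.

Run:
```python
from h import *
d=dict(np.load('w4.npz')); hs=cv2.cvtColor(d['pixels'],cv2.COLOR_RGB2HSV)
m=(abs(hs[...,0].astype(int)-20)<12)&(hs[...,1]>90); m[:125]=0;m[200:]=0;m[:,:285]=0;m[:,345:]=0
y,x=np.nonzero(m); c=np.array([x.mean(),y.mean(),1]); print(m.sum(),c)
C=-d['R'].T@d['t']; r=d['R'].T@np.linalg.inv(d['mtx'])@c
s=(-.008-dk(C)[2])/(r@N); print('cup vun',dk(C+s*r).round(4))
```

```text
387 [314.62790698 160.57622739   1.        ]
cup vun [ 0.0206  0.0621 -0.008 ]
```

The lens axis is about 2 mm from the cup centre, inside the 7 mm limit. Handing in.

```bash
python3 -c "
from h import *
print(bot.close_job())"
```

```text
the job is handed in; nothing more can be done
None
```

I handed the job in at about 14.5 s: the cover is locked open with the knob in the second hole, the lens axis is about 2 mm from the cup centre by my last camera check, the arm has let go of the handle, and the jar, cheese block and tin were not touched; the hand-in returned no verdict.

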